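# Refit the card terminal on its counter mount

### The job

Put the card terminal back on its counter mount: set its foot plate on the studs, keypad towards you and back edge against the mount's ledge, and slide it gently along the ledge until both holes drop over the studs and the plate lies flush; never force it down. Then turn the catch fully in over the plate's front edge, and leave the other things on the counter where they are.

Things in the scene. Friction and masses are not known exactly. Their poses are not given: they have to be found in the camera images.
- terminal_grip (a point): card terminal (loose, 0.35 to 0.65 kg): middle of its body, 56 mm above the foot plate's underside, where to grip it from above across its 56 mm wide upright sides (along y). Body 106 long, 56 wide, 22 thick, tilted 0.5 rad, its far (+x) end high (91 mm), near end 21 mm up. Axes as terminal
- terminal: the terminal's foot plate, 120 (x) by 126 (y) by 6 mm; origin under its centre, +x its back edge, keypad looks to -x. Two through holes, 11 mm wide, at x = +15, y = -45 and +45 mm. The terminal_grip point stands at x = +10, y = 0, z = +56
- mount: fixed base, 190 along y, top 8 mm up; origin at counter height. Upright ledge at its back: face at x = +60.5, to 30 mm up. Slot along y at x = +15 holds a firmly clamped bar with two upright 8 mm studs 90 mm apart, tops 9 mm over the base. Where the pair's middle stands along y is not measured: -25 to +25 mm. Seated, the plate lies flat on the base, its origin at mount x = 0, z = 8, y = the studs' middle
- thumb_stud (a point): top part of the thumb stud of the turn catch: a knob 14 mm across, 24.5 to 42.5 mm above the counter (this point 33.5), standing 28 mm from the catch's upright pivot, which is at mount x = -92, y = 0. Push it sideways
- catch (a joint): turn of the flat steel catch on the mount's front lug (arm 16 wide, 46 long, 16.5 to 24.5 mm up): 0 = open, arm along mount +y; 1.57 = shut at its stop, arm along mount +x over the plate's front edge (2.5 mm above the seated plate; an unseated plate blocks it). Seen from above it shuts clockwise; stays where left, about 0.06 N m
- sugar_jar: bystander: jar of sugar, 81 mm wide, 163 high; origin under its centre
- shaker_salt: bystander: shaker, 44 mm wide, 90 high; origin under its centre
- shaker_pepper: bystander: shaker, 44 mm wide, 90 high; origin under its centre
- keys: bystander: bunch of keys lying flat, 104x115x8; origin under its centre
- marker: bystander: marker lying flat, 17x135x16, long along its y; origin under its centre
- tub: bystander: yoghurt tub, 72 mm wide, 71 high; origin under its centre
- bar: bystander: wrapped snack bar lying flat, 80x203x11, long along its y; origin under its centre
Things that resemble listed ones, but are neither listed nor needed, are in the scene too. Leave any yellow look-alike of the terminal alone.

How it is judged:
By the outcome, as a careful person would: the job done as asked, in the order asked, and still so for the second after the job is handed in, with the robot touching nothing.
It also fails if it takes over 72 s, if anything falls off the work surface, if the arm or the gripper's body presses on something with over 40 N, if the wrist force passes 120 N, or if a joint passes its speed limit or range.

### The arm

A 6-joint arm with a two-finger parallel gripper is mounted at the origin on a cart in front of the work surface, level with it; the furniture and walls round the work are solid. World frame = base frame: x ahead of the robot, y to its left, z up, the work surface at z = 0. Lengths are in m, angles in rad, forces in N, time in s.
With the tool pointing down it reaches from about 0.35 to 0.85 m from the base axis. Payload 8.1 kg.
Tool frame: the origin (TCP) lies at the very end of the fingers, on their centre line; the grasp point (between the pads) lies 19 mm behind it (bot.grasp_offset is the distance from the TCP to the grasp point, in m); z points along the fingers, y is the line along which they close (so a half turn about z gives the same grasp; the last joint's range is limited). The gripper opens to 85 mm and grips with 20 to 120 N. Pads are 22 mm wide; open, the fingers measure 114 mm over their backs; the gripper's body (76 mm by 85 mm) begins 54 mm behind the grasp point. The pads swing forward as they close: fully open they stand 13 mm farther back than shut.
Start: joints at [-1.348, 0.13, 1.488, -0, 1.523, -0.085], TCP at [0.182, -0.572, 0.231] pointing down, gripper open.
Joint ranges: [-2.96, 2.96], [-0.89, 2.26], [0.02, 2.5], [-1.34, 4.48], [0, 2.73], [-2.66, 2.66]. Speed limits (rad/s): [2.39, 2.39, 2.79, 3.14, 3.14, 3.14].

### API

Orientations are given as a unit quaternion [w, x, y, z].
In Python, from bench import bot gives the robot as it stands.
- The arm moves only by the tool play_rows, never from a script. Its argument "series" is a list of rows, each a list of 7 numbers: the shift along the tool's x, y, z in cm, then the turn, a rotation vector about the tool's x, y, z in rad, then the closure, from 0 (fully open) to 1 (shut). A call has 1 to 10 rows; each row is the pose to reach, as a shift and turn from the pose commanded when the call began, along the tool's axes at that moment; what a row does not reach only later rows make up. A row lasts 1/12 s, in which the tool goes at most 41.7 mm and 7.16 degrees, less where a joint would pass 70% of its speed; a pose out of reach is approached as far as the arm can. A call with a gripper value outside its range is refused whole. The fingers move at their own pace and stop on an object; "newtons" is the grip in N (left out, the last holds). Time passes only in rows, so rows that repeat a pose let the fingers close. It gives the time, the measured TCP pose, the force, the opening and the grip force at its end, in the units of the state.
- bot.get_obs(): the state, without advancing time (a new reading comes with each control period).
- bot.grab_frame(name): name is "scene" or "top"; returns a dict with "image" (400x640x3 uint8, red, green, blue), "fx", "fy", "cx", "cy" (pixels), "distortion" ([k1, k2, p1, p2, k3] as OpenCV has them; the pictures are not rectified), "rvec" (rotation vector, rad) and "tvec" (3), from world to camera coordinates, as OpenCV has them. Camera axes: x right, y down, z forward; pixel columns grow to the right and rows downward; lengths in m; the calibration is good to about 2 mm. A picture is of the moment at which its call begins. There is no depth.
- bot.close_job(): hands the job in; it is judged then, once.
The state is a dict: "time_s": time; "q": joint angles; "dq": joint speeds; "tau": joint torques, N m; "eef_pos": TCP position; "eef_rot": TCP orientation; "force": force on the tool from outside, world axes, zero at the start; "torque": the same for the moment, N m; "finger_gap": finger opening in m; "gripper_force": force on a finger pad.
Only numpy, scipy, OpenCV 4.12 (cv2) and the standard library are available. Lean on these libraries where they do the work, as an engineer would, in place of code of your own. Each camera call takes 0.05 s, during which the arm holds its last target. There are 200 camera calls.

## Working session

There is one attempt and no reset: what is moved stays moved. The work goes in short steps, Python scripts to look and compute and a tool call to move; the robot and the scene stay as the last step left them, time stands still between calls to the robot, and variables do not carry over. Pictures are saved under pics/ and viewed, at most 10 in all, crops included, and the job is handed in when it is done.

Besides the shell and the picture viewer there is one more tool, called by a JSON object that holds its "op" and its "data", one argument or row to a line. play_rows: Moves the arm, as the interface text tells. Its arguments: {"type":"object","properties":{"series":{"type":"array","items":{"type":"array","items":{"type":"number"}}},"newtons":{"type":"number"}},"required":["series"]}

```bash
mkdir -p pics
cat > h.py <<'E'
import numpy as np, cv2
from bench import bot
from scipy.spatial.transform import Rotation as R
def snap(n,f=None):
    d=bot.grab_frame(n)
    if f: cv2.imwrite('pics/'+f,d['image'][:,:,::-1])
    return d
def K(d): return np.array([[d['fx'],0,d['cx']],[0,d['fy'],d['cy']],[0,0,1.]])
def ray(d,uv):
    n=cv2.undistortPoints(np.array(uv,float).reshape(-1,1,2),K(d),np.array(d['distortion'])).reshape(-1,2)
    M=cv2.Rodrigues(np.array(d['rvec'],float))[0]; c=-M.T@np.array(d['tvec']).ravel()
    return c,np.c_[n,np.ones(len(n))]@M
def onz(d,uv,z):
    c,r=ray(d,uv); return c+r*((z-c[2])/r[:,2])[:,None]
def proj(d,P): return cv2.projectPoints(np.array(P,float).reshape(-1,3),np.array(d['rvec'],float),np.array(d['tvec'],float),K(d),np.array(d['distortion']))[0].reshape(-1,2)
def tri(d1,uv1,d2,uv2):
    c1,r1=ray(d1,[uv1]);c2,r2=ray(d2,[uv2]);a=r1[0];b=r2[0]
    s=np.linalg.lstsq(np.c_[a,-b],c2-c1,rcond=None)[0];p=c1+a*s[0];q=c2+b*s[1];return (p+q)/2,np.linalg.norm(p-q)
E
python3 - <<'E'
from h import *
a=snap('scene','s0.png');b=snap('top','t0.png')
for d in(a,b): print(ray(d,[[320,200]]))
print(bot.get_obs())
E
```

```text
(array([-0.26881404,  0.95630999,  1.23221528]), array([[ 0.44488627, -0.54640721, -0.70974902]]))
(array([0.39274554, 0.04759503, 1.20956012]), array([[ 0.11108724,  0.00171353, -0.99390451]]))
{'time_s': 0.1, 'q': array([-1.34841045e+00,  1.31122439e-01,  1.48917480e+00, -4.21282532e-05,
        1.52305610e+00, -8.54199909e-02]), 'dq': array([ 0.00034724, -0.00129877, -0.00393518,  0.00055945,  0.00214665,
        0.00070817]), 'tau': array([ 3.51540157e-04, -5.70952606e+01, -5.01943731e+01, -2.04593116e-04,
        8.14295083e-03,  1.16637264e-05]), 'eef_pos': array([ 0.18166101, -0.57129252,  0.23032496]), 'eef_rot': array([-8.76837297e-04,  9.88179761e-01,  1.53297046e-01, -8.12311169e-05]), 'force': array([-0.47760717, -0.00942458, -0.10722052]), 'torque': array([-0.05531567,  0.03252552,  0.0348394 ]), 'gripper_force': 0.0, 'finger_gap': 0.08545795484417484}
```

View pics/s0.png

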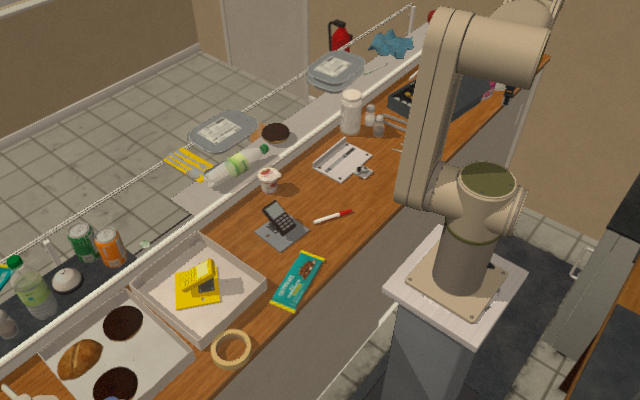

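View pics/t0.png

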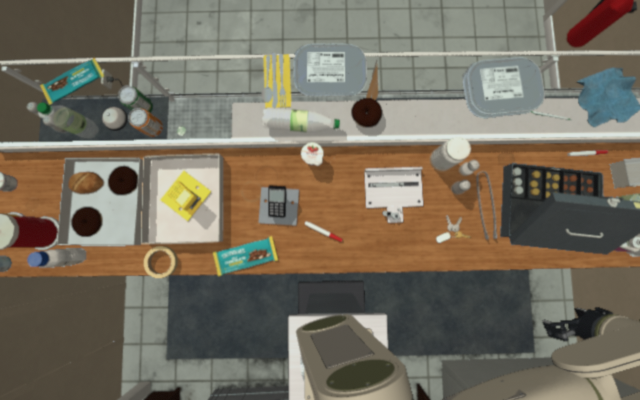

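The grey terminal is at top (278,205) / scene (280,225). The yellow one at top (186,195) sits in a box and is the look-alike, so I leave it. The white mount is at top (394,190). Next I confirm both in an enlarged crop.

Run:
```python
import cv2,numpy as np
t=cv2.imread('pics/t0.png');s=cv2.imread('pics/s0.png')
a=cv2.resize(t[160:235,250:440],(800,316),interpolation=cv2.INTER_CUBIC)
b=cv2.resize(s[135:255,245:385],(327,280),interpolation=cv2.INTER_CUBIC)
cv2.imwrite('pics/c1.png',a)
b=cv2.resize(s[135:255,245:385],(700,600),interpolation=cv2.INTER_CUBIC);cv2.imwrite('pics/c2.png',b)
```

```text
(no output)
```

View pics/c1.png

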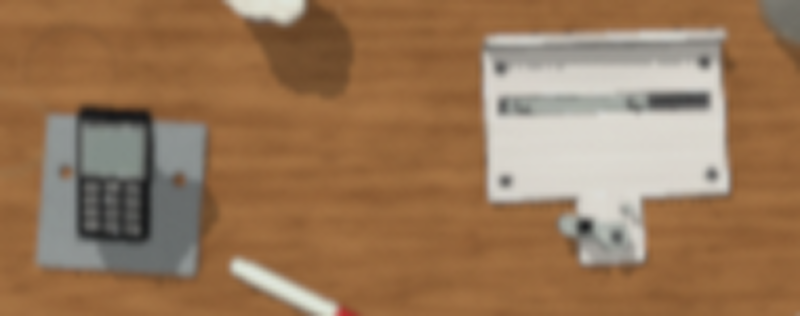

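View pics/c2.png

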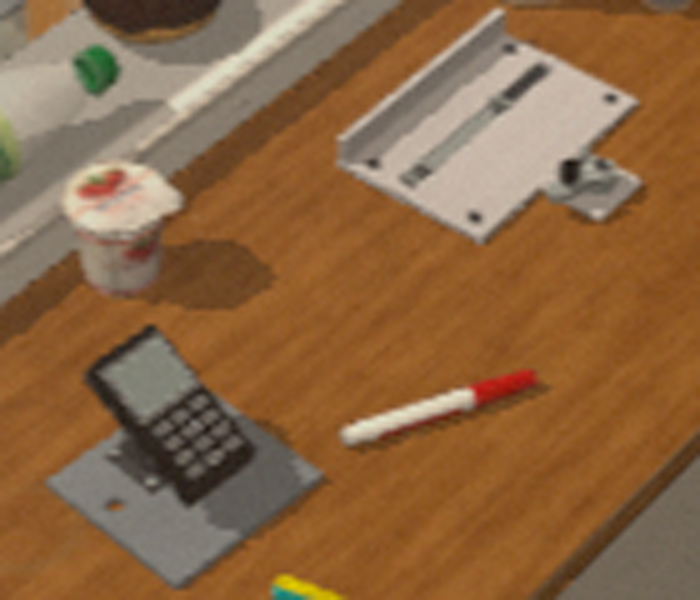

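The crops confirm the grey terminal, with plate corners in c1 at (48,115), (207,124), (196,276), (37,266) and its keypad towards the robot. The mount has its slot at (498..710,~104), studs near (520,105) and (637,102), and the catch knob dark at about (585,227). I now convert these to world positions.

```bash
cat >> h.py <<'E'
def c1(u,v): return [250+(u+.5)*190/800-.5,160+(v+.5)*75/316-.5]
def c2(u,v): return [245+(u+.5)/5-.5,135+(v+.5)/5-.5]
E
python3 - <<'E'
from h import *
np.set_printoptions(precision=4,suppress=True)
t=snap('top');s=snap('scene')
def fit(model,obs):
    m=np.array(model);o=np.array(obs)[:,:2];mc=m.mean(0);oc=o.mean(0);a=m-mc;b=o-oc
    th=np.arctan2((a[:,0]*b[:,1]-a[:,1]*b[:,0]).sum(),(a*b).sum());M=np.array([[np.cos(th),-np.sin(th)],[np.sin(th),np.cos(th)]])
    p=oc-M@mc; return p,th,(o-(m@M.T+p))*1000
P=onz(t,[c1(*x) for x in [(48,115),(207,124),(196,276),(37,266)]],.006)
print('term',fit([[.06,.063],[.06,-.063],[-.06,-.063],[-.06,.063]],P))
h=onz(t,[c1(66,172),c1(179,180)],.005);print('holes',h)
# scene plate: left(front? ) corners
print('scene plate',onz(s,[c2(47,483),c2(325,475),c2(182,586)],.006))
print('body top corners tri', tri(t,c1(79,107),s,c2(87,376)),tri(t,c1(152,110),s,c2(153,327)))
m=onz(t,[c1(489,202),c1(729,194)],.008);print('mount front',m)
L=onz(t,[c1(484,36),c1(726,30)],.030);print('ledge top',L)
print('slot',onz(t,[c1(498,107),c1(710,100)],.008))
print('studs top',onz(t,[c1(520,105),c1(637,102)],.012), 'scene',onz(s,[c2(415,172),c2(498,103)],.012))
print('scene front', onz(s,[c2(480,242),c2(637,101)],.008))
print('slot scene',onz(s,[c2(405,185),c2(547,67)],.008))
print('knob',tri(t,c1(585,226),s,c2(571,163)), onz(t,[c1(585,226)],.0425),onz(s,[c2(571,160)],.0425))
print('tub,marker', onz(t,[[312,157]],.071),onz(t,[c1(237,265)],.016))
E
```

```text
term (array([0.5099, 0.1882]), np.float64(-0.07493817799440676), array([[ 0.2924,  0.6337],
       [ 0.4055, -0.5763],
       [-0.5434,  0.1325],
       [-0.1545, -0.1899]]))
holes [[0.5288 0.2328 0.005 ]
 [0.521  0.1429 0.005 ]]
scene plate [[0.5716 0.2506 0.006 ]
 [0.4418 0.1344 0.006 ]
 [0.4506 0.2577 0.006 ]]
body top corners tri (array([0.5691, 0.2118, 0.0737]), np.float64(0.0025380786173672116)) (array([0.5654, 0.1564, 0.076 ]), np.float64(0.003055506466940973))
mount front [[ 0.4993 -0.1022  0.008 ]
 [ 0.5025 -0.2925  0.008 ]]
ledge top [[ 0.6283 -0.0997  0.03  ]
 [ 0.6301 -0.2906  0.03  ]]
slot [[ 0.575  -0.1118  0.008 ]
 [ 0.5779 -0.2812  0.008 ]]
studs top [[ 0.5757 -0.1288  0.012 ]
 [ 0.5766 -0.2219  0.012 ]] scene [[ 0.5729 -0.1187  0.012 ]
 [ 0.5735 -0.215   0.012 ]]
scene front [[ 0.4963 -0.0946  0.008 ]
 [ 0.5    -0.2847  0.008 ]]
slot scene [[ 0.5725 -0.1071  0.008 ]
 [ 0.5734 -0.2741  0.008 ]]
knob (array([ 0.4772, -0.1714,  0.0385]), np.float64(0.0010031582498018167)) [[ 0.4766 -0.1709  0.0425]] [[ 0.477  -0.1697  0.0425]]
tub,marker [[0.6593 0.073  0.071 ]] [[0.4524 0.0972 0.016 ]]
```

```bash
cat >> h.py <<'E'
def goto(p,yaw=None):
    "tool-frame shift (cm) and turn to a down-pointing pose at world p with tool-x heading yaw"
    o=bot.get_obs();q=o['eef_rot'];M=R.from_quat([q[1],q[2],q[3],q[0]])
    sh=M.inv().apply(np.array(p)-o['eef_pos'])*100
    y=np.arctan2(M.as_matrix()[1,0],M.as_matrix()[0,0]) if yaw is None else yaw
    T=R.from_euler('z',y)*R.from_euler('x',np.pi)
    print('pos',o['eef_pos'].round(4),'F',o['force'].round(2),'T',o['torque'].round(2),'gap',round(o['finger_gap'],4),'gf',round(float(o['gripper_force']),1),'t',round(o['time_s'],2))
    print('shift',sh.round(2),'turn',(M.inv()*T).as_rotvec().round(3))
E
python3 -c "
from h import *
goto([.509,.189,.2],-.075)"
```

```text
pos [ 0.1817 -0.5715  0.2306] F [-0.42  1.17  0.5 ] T [-0.   -0.02  0.06] gap 0.0852 gf 0.0 t 0.2
shift [ 54.23 -62.55   3.14] turn [-0.001  0.     0.383]
```

{"op": "play_rows", "data": {
  "series": [
    [2.5,-3,0,0,0,0,0],
    [7,-8,0,0,0,0.05,0],
    [54.2,-62.5,3.1,0,0,0.383,0],
    [54.2,-62.5,3.1,0,0,0.383,0],
    [54.2,-62.5,3.1,0,0,0.383,0],
    [54.2,-62.5,3.1,0,0,0.383,0],
    [54.2,-62.5,3.1,0,0,0.383,0],
    [54.2,-62.5,3.1,0,0,0.383,0],
    [54.2,-62.5,3.1,0,0,0.383,0],
    [54.2,-62.5,3.1,0,0,0.383,0]
  ],
  "newtons": 60
}}

```text
time_s: 1.03
eef_pos: [0.3455, -0.1903, 0.2175]
eef_rot: [0.0, 0.999, -0.038, 0.0]
force: [0.7, -0.6, 0.6]
finger_gap: 0.0854
gripper_force: 0.0
```

```bash
python3 -c "
from h import *
goto([.509,.189,.2],-.075)"
```

```text
pos [ 0.3455 -0.1903  0.2175] F [ 0.73 -0.58  0.64] T [-0.03  0.01 -0.03] gap 0.0854 gf 0.0 t 1.03
shift [ 13.43 -39.06   1.74] turn [ 0.    -0.001 -0.001]
```

{"op": "play_rows", "data": {
  "series": [
    [13.4,-39,1.7,0,0,0,0],
    [13.4,-39,1.7,0,0,0,0],
    [13.4,-39,1.7,0,0,0,0],
    [13.4,-39,1.7,0,0,0,0],
    [13.4,-39,1.7,0,0,0,0],
    [13.4,-39,1.7,0,0,0,0],
    [13.4,-39,1.7,0,0,0,0],
    [13.4,-39,1.7,0,0,0,0],
    [13.4,-39,1.7,0,0,0,0],
    [13.4,-39,1.7,0,0,0,0]
  ]
}}

```text
time_s: 1.87
eef_pos: [0.5085, 0.1894, 0.2002]
eef_rot: [-0.0, 0.999, -0.037, 0.0]
force: [0.2, -0.4, 0.8]
finger_gap: 0.0855
gripper_force: 0.0
```

```bash
python3 -c "
from h import *
goto([.519,.189,.07],-.075)
import cv2
t=snap('top')['image'];s=snap('scene')['image']
a=cv2.resize(t[150:250,230:330],(400,400),interpolation=3);b=cv2.resize(s[150:250,230:330],(400,400),interpolation=3)
cv2.imwrite('pics/g1.png',np.hstack([a,b])[:,:,::-1])"
```

```text
pos [0.5085 0.1894 0.2002] F [ 0.16 -0.43  0.84] T [-0.04  0.    0.04] gap 0.0855 gf 0.0 t 1.87
shift [ 1.04 -0.04 13.02] turn [-0.    -0.     0.001]
```

View pics/g1.png

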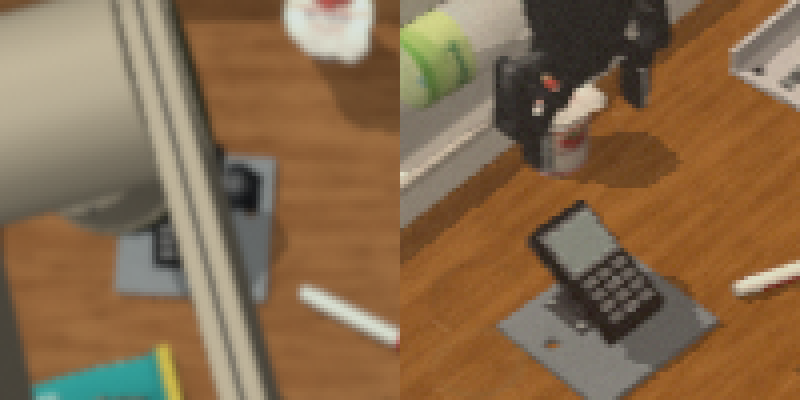

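The scene crop shows the gripper hanging above and behind the terminal in view (fingers near (520,110) and (640,70) in the crop), with the terminal undisturbed. I descend and grip.

{"op": "play_rows", "data": {
  "series": [
    [1,0,3,0,0,0,0],
    [1,0,6,0,0,0,0],
    [1,0,9,0,0,0,0],
    [1,0,12,0,0,0,0],
    [1,0,14,0,0,0,0],
    [1,0,15.5,0,0,0,0],
    [1,0,16.4,0,0,0,0],
    [1,0,16.4,0,0,0,0],
    [1,0,16.4,0,0,0,0.1],
    [1,0,16.4,0,0,0,0.2]
  ]
}}

```text
time_s: 2.8
eef_pos: [0.5192, 0.186, 0.038]
eef_rot: [-0.0, 0.999, -0.038, 0.001]
force: [0.5, 0.5, 0.2]
finger_gap: 0.0687
gripper_force: 0.0
```

{"op": "play_rows", "data": {
  "series": [
    [0,0,0,0,0,0,0.25],
    [0,0,0,0,0,0,0.3],
    [0,0,0,0,0,0,0.35],
    [0,0,0,0,0,0,0.4],
    [0,0,0,0,0,0,0.5],
    [0,0,0,0,0,0,0.7],
    [0,0,0,0,0,0,1],
    [0,0,0,0,0,0,1],
    [0,0,0,0,0,0,1],
    [0,0,0,0,0,0,1]
  ],
  "newtons": 50
}}

```text
time_s: 3.63
eef_pos: [0.5195, 0.1867, 0.0383]
eef_rot: [-0.001, 0.999, -0.038, 0.001]
force: [-1.8, 2.4, 7.9]
finger_gap: 0.0553
gripper_force: 54.1
```

```bash
python3 -c "
from h import *
goto([.519,.189,.07],-.075)"
```

```text
pos [0.5195 0.1867 0.0383] F [-1.84  2.44  7.85] T [ 0.37  0.17 -0.06] gap 0.0553 gf 54.1 t 3.63
shift [-0.06 -0.23 -3.17] turn [-0.001 -0.003 -0.   ]
```

{"op": "play_rows", "data": {
  "series": [
    [0,0,-0.5,0,0,0,1],
    [0,0,-1.5,0,0,0,1],
    [0,0,-3,0,0,0,1],
    [0,0,-4.5,0,0,0,1],
    [0,0,-6,0,0,0,1],
    [0,0,-7.5,0,0,0,1],
    [0,0,-9,0,0,0,1],
    [0,0,-10,0,0,0,1],
    [0,0,-10,0,0,0,1],
    [0,0,-10,0,0,0,1]
  ]
}}

```text
time_s: 4.47
eef_pos: [0.5184, 0.1859, 0.1369]
eef_rot: [-0.0, 0.999, -0.038, 0.0]
force: [-0.9, -0.2, -4.7]
finger_gap: 0.0555
gripper_force: 54.0
```

```bash
python3 -c "
from h import *
goto([.562,-.170,.138],.017)
t=snap('top')['image'];s=snap('scene')['image']
a=cv2.resize(t[150:250,230:330],(400,400),interpolation=3);b=cv2.resize(s[130:230,220:320],(400,400),interpolation=3)
cv2.imwrite('pics/g2.png',np.hstack([a,b])[:,:,::-1])"
```

```text
pos [0.5184 0.1859 0.1369] F [-0.88 -0.19 -4.71] T [-0.01 -0.03  0.02] gap 0.0555 gf 54.0 t 4.47
shift [ 7.02 35.16 -0.11] turn [-0.    -0.001 -0.092]
```

View pics/g2.png

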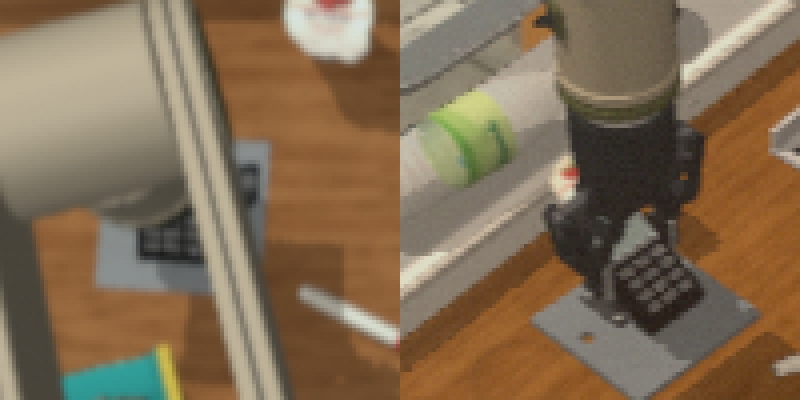

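The terminal is gripped and lifted level. The visible plate corners are top crop (270,141), (262,292), (97,287) and scene crop (531,320), (760,314). I compare these with the expected pose to get the camera bias and pitch.

Run:
```python
from h import *
np.set_printoptions(precision=2,suppress=True)
o=bot.get_obs();p=o['eef_pos'];y=-.075
Rz=R.from_euler('z',y);o0=p-Rz.apply([.010,0,0])-[0,0,.0383]
C=lambda a,b,z=.006:o0+Rz.apply([a,b,z])
t=snap('top');s=snap('scene')
g=lambda u,v,x0,y0:[x0+(u+.5)/4-.5,y0+(v+.5)/4-.5]
tt=[g(270,141,230,150),g(262,292,230,150),g(97,287,230,150)];ct=[C(.06,-.063),C(-.06,-.063),C(-.06,.063)]
print('top resid mm',[(onz(t,[u],c[2])[0]-c)*1000 for u,c in zip(tt,ct)])
ss=[g(131,320,220,130),g(360,314,220,130)];cs=[C(.06,.063),C(-.06,-.063)]
print('scene resid mm',[(onz(s,[u],c[2])[0]-c)*1000 for u,c in zip(ss,cs)])
```

```text
top resid mm [array([ 2.07,  0.32, -0.  ]), array([ 5.39, -1.65, -0.  ]), array([ 1.73, -1.32, -0.  ])]
scene resid mm [array([-2.44,  3.24, -0.  ]), array([-1.66,  5.43, -0.  ])]
```

{"op": "play_rows", "data": {
  "series": [
    [0.4,2,0,0,0,0,1],
    [1.2,6,0,0,0,-0.03,1],
    [2,10,0,0,0,-0.06,1],
    [2.7,14,0,0,0,-0.092,1],
    [3.4,18,0,0,0,-0.092,1],
    [4.1,22,0,0,0,-0.092,1],
    [4.8,26,0,0,0,-0.092,1],
    [5.4,30,0,0,0,-0.092,1],
    [5.8,33,0,0,0,-0.092,1],
    [6,34.8,0,0,0,-0.092,1]
  ]
}}

```text
time_s: 5.5
eef_pos: [0.5511, -0.1692, 0.1355]
eef_rot: [0.0, 1.0, 0.007, -0.001]
force: [-0.6, 0.4, -3.6]
finger_gap: 0.0552
gripper_force: 54.7
```

{"op": "play_rows", "data": {
  "series": [
    [0,0,0,0,0,0,1],
    [0,0,0.5,0,0,0,1],
    [0,0,1.5,0,0,0,1],
    [0,0,3,0,0,0,1],
    [0,0,4.5,0,0,0,1],
    [0,0,5.3,0,0,0,1],
    [0,0,5.3,0,0,0,1],
    [0,0,5.3,0,0,0,1]
  ]
}}

```text
time_s: 6.17
eef_pos: [0.5514, -0.1645, 0.0827]
eef_rot: [-0.0, 1.0, 0.009, -0.001]
force: [0.3, 0.5, -3.1]
finger_gap: 0.0551
gripper_force: 54.8
```

Run:
```python
from h import *
goto([.552,-.165,.0623],.017)
t=snap('top')['image'];s=snap('scene')['image']
a=cv2.resize(t[145:245,345:445],(400,400),interpolation=3);b=cv2.resize(s[100:200,290:390],(400,400),interpolation=3)
cv2.imwrite('pics/g3.png',np.hstack([a,b])[:,:,::-1])
```

```text
pos [ 0.5514 -0.1645  0.0827] F [ 0.27  0.51 -3.14] T [ 0.02 -0.06  0.  ] gap 0.0551 gf 54.8 t 6.17
shift [0.07 0.06 2.04] turn [-0.001  0.002  0.001]
```

View pics/g3.png

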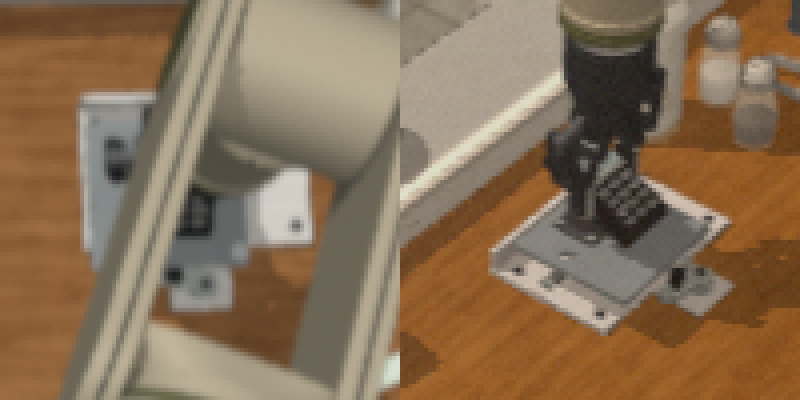

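The view shows the plate hovering over the mount at about the right yaw, with the knob in scene at about (680,275), close under the plate's front edge. I therefore go forward first and then lower.

{"op": "play_rows", "data": {
  "series": [
    [0.5,0,0,0,0,0,1],
    [1,0,0,0,0,0,1],
    [1.3,0,0,0,0,0,1],
    [1.3,0,0.3,0,0,0,1],
    [1.3,0,0.7,0,0,0,1],
    [1.3,0,1.1,0,0,0,1],
    [1.3,0,1.5,0,0,0,1],
    [1.3,0,1.8,0,0,0,1],
    [1.3,0,2,0,0,0,1],
    [1.3,0,2.1,0,0,0,1]
  ]
}}

```text
time_s: 7.1
eef_pos: [0.5644, -0.1653, 0.0618]
eef_rot: [-0.0, 1.0, 0.008, -0.0]
force: [0.3, 0.3, -3.8]
finger_gap: 0.055
gripper_force: 54.7
```

{"op": "play_rows", "data": {
  "series": [
    [0,0,0,0,0,0,1],
    [0,0,0,0,0,0,1]
  ]
}}

```text
time_s: 7.27
eef_pos: [0.5649, -0.1654, 0.0626]
eef_rot: [0.0, 1.0, 0.008, 0.0]
force: [-0.7, -0.0, -4.1]
finger_gap: 0.0549
gripper_force: 54.7
```

{"op": "play_rows", "data": {
  "series": [
    [0.1,0,0,0,0,0,1],
    [0.2,0,0,0,0,0,1],
    [0.3,0,0,0,0,0,1],
    [0.4,0,0,0,0,0,1],
    [0.5,0,0,0,0,0,1],
    [0.5,0,0,0,0,0,1],
    [0.5,0,0,0,0,0,1]
  ]
}}

```text
time_s: 7.85
eef_pos: [0.5699, -0.1653, 0.0625]
eef_rot: [0.0, 1.0, 0.008, -0.0]
force: [-0.9, 0.4, -3.8]
finger_gap: 0.0551
gripper_force: 54.7
```

{"op": "play_rows", "data": {
  "series": [
    [0.1,0,0,0,0,0,1],
    [0.2,0,0,0,0,0,1],
    [0.2,0,0,0,0,0,1],
    [0.2,0,0,0,0,0,1]
  ]
}}

```text
time_s: 8.18
eef_pos: [0.5717, -0.1652, 0.0624]
eef_rot: [-0.0, 1.0, 0.008, -0.0]
force: [-1.3, -0.6, -3.1]
finger_gap: 0.0552
gripper_force: 54.7
```

{"op": "play_rows", "data": {
  "series": [
    [0.1,0,0,0,0,0,1],
    [0.2,0,0,0,0,0,1],
    [0.2,0,0,0,0,0,1],
    [0.2,0,0,0,0,0,1]
  ]
}}

```text
time_s: 8.52
eef_pos: [0.5721, -0.1652, 0.062]
eef_rot: [-0.0, 1.0, 0.008, -0.002]
force: [-8.3, -0.1, 0.1]
finger_gap: 0.0552
gripper_force: 55.2
```

{"op": "play_rows", "data": {
  "series": [
    [0.1,0,0,0,0,0,1],
    [0.2,0,0,0,0,0,1],
    [0.2,0,0,0,0,0,1],
    [0.2,0,0,0,0,0,1]
  ]
}}

```text
time_s: 8.85
eef_pos: [0.5724, -0.1652, 0.0616]
eef_rot: [-0.0, 1.0, 0.008, -0.004]
force: [-16.9, -1.4, 4.7]
finger_gap: 0.0549
gripper_force: 55.8
```

{"op": "play_rows", "data": {
  "series": [
    [-0.25,0,0,0,0,0,1],
    [-0.25,0,0.15,0,0,0,1],
    [-0.25,0,0.3,0,0,0,1],
    [-0.25,0,0.45,0,0,0,1],
    [-0.25,0,0.55,0,0,0,1],
    [-0.25,0,0.55,0,0,0,1]
  ]
}}

```text
time_s: 9.35
eef_pos: [0.5721, -0.1652, 0.0563]
eef_rot: [-0.0, 1.0, 0.008, -0.001]
force: [-5.8, -1.6, -2.8]
finger_gap: 0.0548
gripper_force: 55.0
```

{"op": "play_rows", "data": {
  "series": [
    [0,0,0.1,0,0,0,1],
    [0,0,0.2,0,0,0,1],
    [0,0,0.2,0,0,0,1]
  ]
}}

```text
time_s: 9.6
eef_pos: [0.5722, -0.1652, 0.0553]
eef_rot: [-0.0, 1.0, 0.008, -0.001]
force: [-9.2, -0.1, 5.5]
finger_gap: 0.0553
gripper_force: 55.8
```

Contact with the studs came at z≈0.0555, as predicted. Now I slide along −y.

{"op": "play_rows", "data": {
  "series": [
    [-0.05,0.05,0,0,0,0,1],
    [-0.05,0.1,0,0,0,0,1],
    [-0.05,0.15,0,0,0,0,1],
    [-0.05,0.2,0,0,0,0,1],
    [-0.05,0.25,0,0,0,0,1],
    [-0.05,0.3,0,0,0,0,1],
    [-0.05,0.3,0,0,0,0,1]
  ]
}}

```text
time_s: 10.18
eef_pos: [0.5722, -0.166, 0.0553]
eef_rot: [-0.002, 1.0, 0.009, -0.001]
force: [-7.6, 10.7, 7.0]
finger_gap: 0.0555
gripper_force: 56.0
```

{"op": "play_rows", "data": {
  "series": [
    [0,0.05,0,0,0,0,1],
    [0,0.1,0,0,0,0,1],
    [0,0.15,0,0,0,0,1],
    [0,0.2,0,0,0,0,1],
    [0,0.25,0,0,0,0,1],
    [0,0.3,0,0,0,0,1],
    [0,0.3,0,0,0,0,1]
  ]
}}

```text
time_s: 10.77
eef_pos: [0.5722, -0.1689, 0.0552]
eef_rot: [-0.002, 1.0, 0.009, -0.001]
force: [-8.5, 10.3, 7.2]
finger_gap: 0.0553
gripper_force: 55.9
```

{"op": "play_rows", "data": {
  "series": [
    [0,0.05,0,0,0,0,1],
    [0,0.1,0,0,0,0,1],
    [0,0.15,0,0,0,0,1],
    [0,0.2,0,0,0,0,1],
    [0,0.2,0,0,0,0,1]
  ]
}}

```text
time_s: 11.18
eef_pos: [0.5722, -0.1711, 0.0551]
eef_rot: [-0.002, 1.0, 0.009, -0.001]
force: [-7.3, 10.0, 5.2]
finger_gap: 0.0555
gripper_force: 55.8
```

{"op": "play_rows", "data": {
  "series": [
    [0,0.05,0,0,0,0,1],
    [0,0.1,0,0,0,0,1],
    [0,0.15,0,0,0,0,1],
    [0,0.2,0,0,0,0,1],
    [0,0.2,0,0,0,0,1]
  ]
}}

```text
time_s: 11.6
eef_pos: [0.5721, -0.1743, 0.0544]
eef_rot: [-0.001, 1.0, 0.009, -0.001]
force: [-5.2, 2.2, -1.9]
finger_gap: 0.055
gripper_force: 54.8
```

The plate has started to drop (z falling, Fz unloaded). Lower gently.

{"op": "play_rows", "data": {
  "series": [
    [0,0,0.05,0,0,0,1],
    [0,0,0.1,0,0,0,1],
    [0,0,0.15,0,0,0,1],
    [0,0,0.2,0,0,0,1],
    [0,0,0.2,0,0,0,1]
  ]
}}

```text
time_s: 12.02
eef_pos: [0.5721, -0.175, 0.0526]
eef_rot: [-0.0, 1.0, 0.009, -0.001]
force: [-6.1, -0.0, -1.9]
finger_gap: 0.0549
gripper_force: 55.0
```

{"op": "play_rows", "data": {
  "series": [
    [0,0,0.05,0,0,0,1],
    [0,0,0.1,0,0,0,1],
    [0,0,0.15,0,0,0,1],
    [0,0,0.2,0,0,0,1],
    [0,0,0.25,0,0,0,1],
    [0,0,0.3,0,0,0,1],
    [0,0,0.3,0,0,0,1]
  ]
}}

```text
time_s: 12.6
eef_pos: [0.5721, -0.1752, 0.0496]
eef_rot: [-0.0, 1.0, 0.008, -0.001]
force: [-6.0, -0.6, -2.2]
finger_gap: 0.0555
gripper_force: 55.1
```

{"op": "play_rows", "data": {
  "series": [
    [0,0,0.05,0,0,0,1],
    [0,0,0.1,0,0,0,1],
    [0,0,0.15,0,0,0,1],
    [0,0,0.2,0,0,0,1],
    [0,0,0.2,0,0,0,1]
  ]
}}

```text
time_s: 13.02
eef_pos: [0.5721, -0.1752, 0.0476]
eef_rot: [-0.0, 1.0, 0.008, -0.001]
force: [-5.4, -0.4, -1.6]
finger_gap: 0.0551
gripper_force: 55.1
```

Already 7 mm below the stud tops, so the holes are on. Last millimetre or two.

{"op": "play_rows", "data": {
  "series": [
    [0,0,0.05,0,0,0,1],
    [0,0,0.1,0,0,0,1],
    [0,0,0.15,0,0,0,1],
    [0,0,0.15,0,0,0,1],
    [0,0,0.15,0,0,0,1]
  ]
}}

```text
time_s: 13.43
eef_pos: [0.5721, -0.1752, 0.0469]
eef_rot: [-0.0, 1.0, 0.008, -0.001]
force: [-8.9, 0.8, 4.1]
finger_gap: 0.0551
gripper_force: 56.0
```

{"op": "play_rows", "data": {
  "series": [
    [0,0,0.05,0,0,0,1],
    [0,0,0.1,0,0,0,1],
    [0,0,0.1,0,0,0,1]
  ]
}}

```text
time_s: 13.68
eef_pos: [0.572, -0.1753, 0.0468]
eef_rot: [-0.0, 1.0, 0.008, -0.001]
force: [-14.8, 1.9, 12.8]
finger_gap: 0.055
gripper_force: 57.0
```

{"op": "play_rows", "data": {
  "series": [
    [-0.15,0,-0.1,0,0,0,1],
    [-0.15,0,-0.1,0,0,0,1],
    [-0.15,0,-0.1,0,0,0,0.25],
    [-0.15,0,-0.1,0,0,0,0.2],
    [-0.15,0,-0.1,0,0,0,0.1],
    [-0.15,0,-0.1,0,0,0,0],
    [-0.15,0,-0.1,0,0,0,0],
    [-0.15,0,-0.1,0,0,0,0],
    [-0.15,0,-0.1,0,0,0,0]
  ]
}}

```text
time_s: 14.43
eef_pos: [0.5716, -0.1753, 0.0465]
eef_rot: [0.0, 1.0, 0.008, 0.0]
force: [0.7, 0.7, 0.5]
finger_gap: 0.0856
gripper_force: 0.0
```

{"op": "play_rows", "data": {
  "series": [
    [0,0,-1,0,0,0,0],
    [0,0,-3,0,0,0,0],
    [0,0,-6,0,0,0,0],
    [0,0,-9,0,0,0,0],
    [-2,0,-12,0,0,0,0],
    [-5,0,-14,0,0,0,0],
    [-8,0,-14,0,0,0,0.5],
    [-11,0,-14,0,0,0,1],
    [-13,0,-14,0,0,0,1],
    [-13,0,-14,0,0,0,1]
  ]
}}

```text
time_s: 15.27
eef_pos: [0.4388, -0.1775, 0.1872]
eef_rot: [0.0, 1.0, 0.008, -0.0]
force: [-0.2, 0.1, -0.3]
finger_gap: 0.0386
gripper_force: 0.0
```

Run:
```python
from h import *
goto([.46,-.165,.04])
t=snap('top')['image'];s=snap('scene')['image']
cv2.imwrite('pics/t4full.png',t[:,:,::-1])
a=cv2.resize(t[145:245,345:445],(400,600),interpolation=3) if 0 else cv2.resize(t[150:230,350:430],(400,400),interpolation=3)
b=cv2.resize(s[120:200,300:380],(400,400),interpolation=3)
cv2.imwrite('pics/g4.png',np.hstack([a,b])[:,:,::-1])
```

```text
pos [ 0.4388 -0.1775  0.1872] F [-0.18  0.07 -0.27] T [ 0.01  0.01 -0.  ] gap 0.0386 gf 0.0 t 15.27
shift [ 2.14 -1.22 14.72] turn [0.001 0.    0.   ]
```

View pics/g4.png

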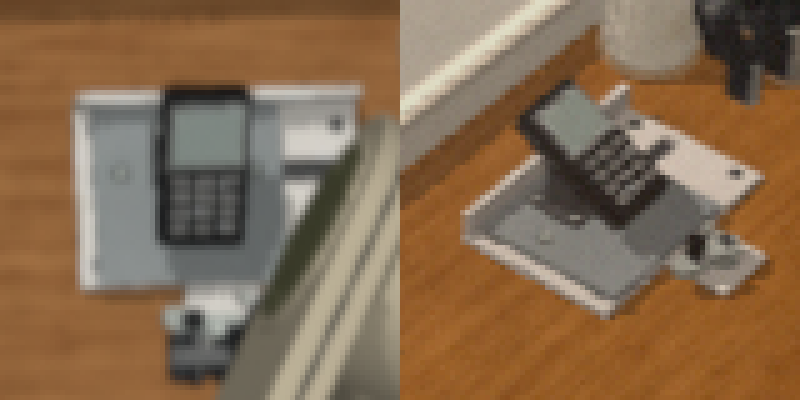

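The plate lies flush with a stud visible in its hole (top crop (121,172)), and the catch is still open with its knob near (190,315). Next I turn the shut gripper 45° and push the knob diagonally.

```bash
python3 -c "
from h import *
goto([.4577,-.1538,.187],-.768)"
```

```text
pos [ 0.4416 -0.1777  0.1875] F [ 0.06 -0.17  0.31] T [-0.04 -0.03 -0.  ] gap 0.0231 gf 0.0 t 15.37
shift [ 1.65 -2.36  0.06] turn [ 0.    -0.002  0.784]
```

{"op": "play_rows", "data": {
  "series": [
    [1.6,-2.4,0,0,0,0.12,1],
    [1.6,-2.4,0,0,0,0.24,1],
    [1.6,-2.4,0,0,0,0.36,1],
    [1.6,-2.4,0,0,0,0.48,1],
    [1.6,-2.4,0,0,0,0.6,1],
    [1.6,-2.4,0,0,0,0.72,1],
    [1.6,-2.4,2,0,0,0.784,1],
    [1.6,-2.4,5,0,0,0.784,1],
    [1.6,-2.4,8,0,0,0.784,1],
    [1.6,-2.4,10,0,0,0.784,1]
  ]
}}

```text
time_s: 16.2
eef_pos: [0.4572, -0.1526, 0.0842]
eef_rot: [-0.0, 0.927, -0.374, -0.001]
force: [0.5, 0.8, 0.2]
finger_gap: 0.0003
gripper_force: 0.0
```

```bash
python3 -c "
from h import *
goto([.4577,-.1538,.031],-.768)"
```

```text
pos [ 0.4572 -0.1526  0.0842] F [0.45 0.83 0.23] T [ 0.03  0.03 -0.01] gap 0.0003 gf 0.0 t 16.2
shift [0.13 0.05 5.32] turn [0.    0.002 0.001]
```

{"op": "play_rows", "data": {
  "series": [
    [0,0,1.5,0,0,0,1],
    [0,0,3,0,0,0,1],
    [0,0,4.2,0,0,0,1],
    [0,0,5,0,0,0,1],
    [0,0,5.4,0,0,0,1],
    [0,0,5.4,0,0,0,1],
    [0,0,5.4,0,0,0,1]
  ]
}}

```text
time_s: 16.78
eef_pos: [0.4577, -0.1533, 0.033]
eef_rot: [0.0, 0.927, -0.374, 0.0]
force: [1.2, -0.7, -0.5]
finger_gap: -0.0004
gripper_force: 0.0
```

{"op": "play_rows", "data": {
  "series": [
    [0.2,0,0,0,0,0,1],
    [0.4,0,0,0,0,0,1],
    [0.6,0,0,0,0,0,1],
    [0.8,0,0,0,0,0,1],
    [1,0,0,0,0,0,1],
    [1.2,0,0,0,0,0,1],
    [1.4,0,0,0,0,0,1],
    [1.4,0,0,0,0,0,1]
  ]
}}

```text
time_s: 17.45
eef_pos: [0.4672, -0.1622, 0.0324]
eef_rot: [-0.001, 0.927, -0.374, -0.001]
force: [0.3, 4.5, 0.4]
finger_gap: -0.0001
gripper_force: 1.6
```

{"op": "play_rows", "data": {
  "series": [
    [0.2,0,0,0,0,0,1],
    [0.4,0,0,0,0,0,1],
    [0.6,0,0,0,0,0,1],
    [0.8,0,0,0,0,0,1],
    [1,0,0,0,0,0,1],
    [1.2,0,0,0,0,0,1],
    [1.3,0,0,0,0,0,1]
  ]
}}

```text
time_s: 18.03
eef_pos: [0.4768, -0.1722, 0.0325]
eef_rot: [0.0, 0.927, -0.374, 0.0]
force: [0.2, 3.6, -0.7]
finger_gap: -0.0001
gripper_force: 1.3
```

{"op": "play_rows", "data": {
  "series": [
    [0.2,0,0,0,0,0,1],
    [0.4,0,0,0,0,0,1],
    [0.6,0,0,0,0,0,1],
    [0.8,0,0,0,0,0,1],
    [0.9,0,0,0,0,0,1],
    [0.9,0,0,0,0,0,1]
  ]
}}

```text
time_s: 18.53
eef_pos: [0.4828, -0.1786, 0.0323]
eef_rot: [0.0, 0.927, -0.374, -0.0]
force: [-2.9, 1.0, 0.0]
finger_gap: -0.0001
gripper_force: 1.2
```

Contact holds with light forces. Continue to the stop.

{"op": "play_rows", "data": {
  "series": [
    [0.1,0,0,0,0,0,1],
    [0.2,0,0,0,0,0,1],
    [0.3,0,0,0,0,0,1],
    [0.4,0,0,0,0,0,1],
    [0.4,0,0,0,0,0,1]
  ]
}}

```text
time_s: 18.95
eef_pos: [0.4854, -0.181, 0.0323]
eef_rot: [0.0, 0.927, -0.374, -0.001]
force: [-4.4, 1.5, 1.6]
finger_gap: 0.0
gripper_force: 2.2
```

{"op": "play_rows", "data": {
  "series": [
    [0.1,0,0,0,0,0,1],
    [0.2,0,0,0,0,0,1],
    [0.3,0,0,0,0,0,1],
    [0.3,0,0,0,0,0,1],
    [0.3,0,0,0,0,0,1]
  ]
}}

```text
time_s: 19.37
eef_pos: [0.4866, -0.1823, 0.032]
eef_rot: [-0.0, 0.927, -0.374, -0.002]
force: [-10.4, 3.7, 4.9]
finger_gap: -0.0
gripper_force: 4.9
```

{"op": "play_rows", "data": {
  "series": [
    [-0.15,0.05,0,0,0,0,1],
    [-0.1,0.1,0,0,0,0,1],
    [-0.05,0.15,0,0,0,0,1],
    [0,0.2,0,0,0,0,1],
    [0.05,0.25,0,0,0,0,1],
    [0.05,0.25,0,0,0,0,1]
  ]
}}

```text
time_s: 19.87
eef_pos: [0.4863, -0.1828, 0.0321]
eef_rot: [-0.002, 0.927, -0.374, -0.001]
force: [-4.0, 12.6, 4.6]
finger_gap: -0.0003
gripper_force: 6.0
```

Run:
```python
from h import *
goto([.4577,-.1538,.031],-.768)
t=snap('top')['image'];s=snap('scene')['image']
a=cv2.resize(t[150:230,350:430],(400,400),interpolation=3)
b=cv2.resize(s[130:200,320:390],(400,400),interpolation=3)
cv2.imwrite('pics/g5.png',np.hstack([a,b])[:,:,::-1])
```

```text
pos [ 0.4863 -0.1828  0.0321] F [-4.05 12.64  4.62] T [1.98 0.78 0.03] gap -0.0003 gf 6.0 t 19.87
shift [-4.08 -0.1   0.12] turn [-0.002  0.004  0.001]
```

View pics/g5.png

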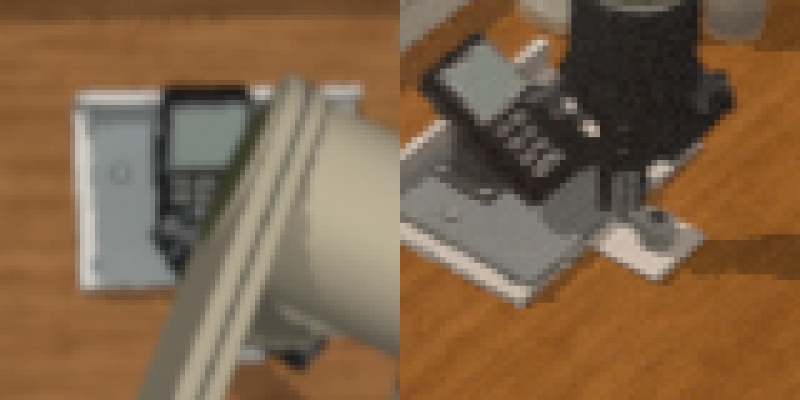

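With 12.6 N of tangential push and no more motion, the catch is at its stop (in the scene crop the arm points away behind the fingers at (655,230)). I retreat and check.

{"op": "play_rows", "data": {
  "series": [
    [-0.5,0,0,0,0,0,1],
    [-1.5,0,0,0,0,0,1],
    [-3,0,0,0,0,0,1],
    [-4,0,-2,0,0,0,1],
    [-5,0,-5,0,0,0,1],
    [-5,-3,-9,0,0,0,1],
    [-5,-6,-13,0,0,0,1],
    [-5,-10,-17,0,0,0,1],
    [-5,-14,-19,0,0,0,1],
    [-5,-18,-19,0,0,0,1]
  ]
}}

```text
time_s: 20.8
eef_pos: [0.5601, -0.0406, 0.2205]
eef_rot: [-0.001, 0.927, -0.375, 0.005]
force: [0.2, -0.7, 1.4]
finger_gap: 0.0001
gripper_force: 0.0
```

{"op": "play_rows", "data": {
  "series": [
    [0,-4,0,0,0,0,1],
    [0,-8,0,0,0,0,1],
    [0,-12,0,0,0,0,1],
    [0,-12,0,0,0,0,1],
    [0,-12,0,0,0,0,1]
  ]
}}

```text
time_s: 21.22
eef_pos: [0.6413, 0.0477, 0.2137]
eef_rot: [-0.0, 0.928, -0.373, -0.0]
force: [0.8, -0.9, -0.9]
finger_gap: -0.0
gripper_force: 0.0
```

Run:
```python
from h import *
goto([.4577,-.1538,.031],-.768)
t=snap('top')['image'];s=snap('scene')['image']
a=cv2.resize(t[150:230,350:430],(400,400),interpolation=3)
b=cv2.resize(s[130:200,320:390],(400,400),interpolation=3)
cv2.imwrite('pics/g6.png',np.hstack([a,b])[:,:,::-1])
```

```text
pos [0.6413 0.0477 0.2137] F [ 0.75 -0.87 -0.94] T [-0.04  0.03  0.02] gap -0.0 gf 0.0 t 21.22
shift [ 0.69 27.25 18.27] turn [0.    0.    0.004]
```

View pics/g6.png

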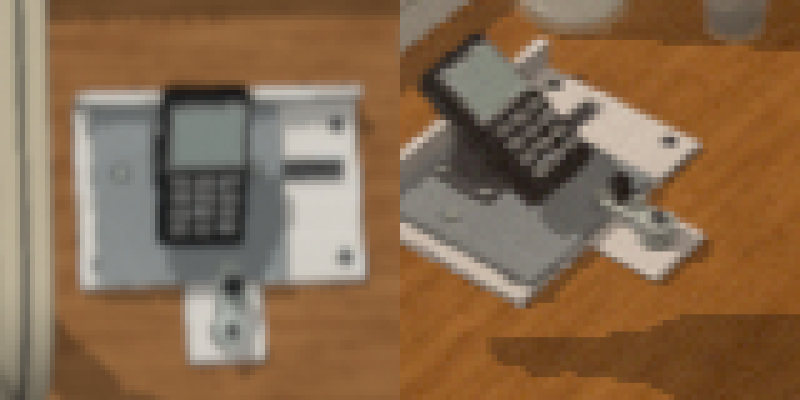

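Top crop: knob (233,287) stands straight ahead of the pivot (232,330), with the arm over the plate's front edge. The plate is flush against the ledge and nothing else has moved. I hand it in.

```bash
python3 -c "
from bench import bot
print(bot.close_job())"
```

```text
the job is handed in; nothing more can be done
None
```

The terminal is seated flush on both studs against the ledge, the catch is turned to its stop over the plate's front edge, nothing else was touched, and I handed the job in at about 21 s.

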